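# Clip the carrying handle onto the condiment caddy

## Robot

A 6-joint arm with a two-finger parallel gripper is mounted at the origin on a cart in front of the work surface, level with it; the furniture and walls round the work are solid. World frame = base frame: x ahead of the robot, y to its left, z up, the work surface at z = 0. Lengths are in m, angles in rad, forces in N, time in s.
With the tool pointing down it reaches from about 0.35 to 0.975 m from the base axis. Payload 4.9 kg.
Tool frame: the origin (TCP) lies at the very end of the fingers, on their centre line; the grasp point (between the pads) lies 19 mm behind it (ctrl.grasp_offset is the distance from the TCP to the grasp point, in m); z points along the fingers, y is the line along which they close (so a half turn about z gives the same grasp; the last joint's range is limited). The gripper opens to 85 mm and grips with 20 to 120 N. Pads are 22 mm wide; open, the fingers measure 114 mm over their backs; the gripper's body (76 mm by 85 mm) begins 54 mm behind the grasp point. The pads swing forward as they close: fully open they stand 13 mm farther back than shut.
Start: joints at [1.026, 0.053, 1.613, -0, 1.476, -0.119], TCP at [0.258, 0.569, 0.231] pointing down, gripper open.
Joint ranges: [-3.01, 3.01], [-1.01, 2.22], [0.06, 2.58], [-1.02, 4.17], [0.09, 2.62], [-3.14, 3.14]. Speed limits (rad/s): [2.57, 2.57, 3.14, 3.14, 3.14, 3.14].

## Interface

Orientations are given as a rotation vector (axis times angle).
In Python, from station import ctrl, optics gives the robot as it stands.
- The arm moves only by the shell command python3 -m handwheel 'ROWS' [OPENING] [FORCE]. ROWS is JSON, a list of rows, each an object of numbers: "tx", "ty", "tz": the shift along the tool's x, y, z in mm; "roll": the turn about the tool's z in rad. A call has 1 to 12 rows; each row shifts and turns the commanded pose from where the row before left it, along the tool's axes as they then stand; what a row does not reach is not made up. A row lasts 1/12 s, in which the tool goes at most 41.7 mm and 7.16 degrees, less where a joint would pass 70% of its speed; a pose out of reach is approached as far as the arm can. A call with a gripper value outside its range is refused whole. OPENING is the finger opening in mm, from 0 to 85.4, set as the call begins (- or left out, the last holds). The fingers move at their own pace and stop on an object; FORCE is the grip in N (left out, the last holds). Time passes only in rows, so rows that do not move let the fingers close. It gives the time, the measured TCP pose, the force, the opening and the grip force at its end, in the units of the state.
- ctrl.get_obs(): the state, without advancing time (a new reading comes with each control period).
- optics.get_image(name): name is "scene" or "side" or "wrist"; returns (picture, depth): 420x560x3 uint8, red, green, blue; 420x560 float32, m along the optical axis (not along the pixel's ray), 0 where there is no reading.
- optics.camera_params(name): a dict with "mtx" (3x3 intrinsics, pixels), "extrinsics" (4x4, takes a point from camera to world coordinates); the wrist camera has in their place "tool_from_camera" (4x4, takes a point from camera to tool coordinates, whose origin is the TCP and whose axes are the flange's). Camera axes: x right, y down, z forward; pixel columns grow to the right and rows downward; lengths in m; the calibration is good to about 2 mm. A picture is of the moment at which its call begins: read the wrist's pose just before it. camera_params takes no time and is no camera call.
- ctrl.finish_job(): hands the job in; it is judged then, once.
The state is a dict: "t": time; "q": joint angles; "dq": joint speeds; "effort": joint torques, N m; "tool_pos": TCP position; "tool_rot": TCP orientation; "contact_force": force on the tool from outside, world axes, zero at the start; "wrist_torque": the same for the moment, N m; "opening": finger opening in m; "grip_force": force on a finger pad.
Only numpy, scipy, OpenCV 4.12 (cv2) and the standard library are available. Lean on these libraries where they do the work, as an engineer would, in place of code of your own. Each camera call takes 0.05 s, during which the arm holds its last target. There are 200 camera calls.

## Task

Pick up the caddy's carrying handle, which stands by itself on the worktop, and slide its tube gently down over the steel stub in the middle of the condiment caddy until it sits fully home on the collar and the spring button has popped out through the hole in the tube, turning the handle a little by feel if it does not click at once. Do not force anything, leave the shaker and the jar standing in the caddy, and let go of the handle at the end.

Things in the scene. Friction and masses are not known exactly. Their poses are not given: they have to be found in the camera images.
- handle: Loose carrying handle, 125 mm tall, about 0.2 kg, standing upright: a round steel tube (outside 40 mm, inside 34 mm, open below) with a flat wooden paddle on top, 16 mm thick along its x, 42 mm wide along its y, from 98 to 125 mm up. Origin: centre of the tube's lower end; z up.
- grip (a point): Middle of the wooden paddle, 102 mm above the handle's origin: pinch it here across its 16 mm thickness (along the handle's x).
- hole (a point): Centre of the only hole in the tube: oblong, 8 mm wide, from 17.5 to 35.5 mm above the handle's origin, in its +y side.
- caddy: Condiment caddy that does not move: a wooden tray 170 mm along its x, 90 mm along its y, rim 32 mm high. Origin: under its centre; z up. A round steel stub, 32 mm thick, stands upright in its centre; its upper 12 mm taper to 20 mm. A salt shaker and a spice jar stand at its +x and -x ends, up to 103 mm above the worktop.
- stub_top (a point): Top of the stub, on its axis, 86 mm above the caddy's origin; the tube goes down over it. An extractor hood hangs 0.65 m above the hob, to the left of the caddy and reaching past its far side: carry the handle low and keep the arm out from under the hood.
- collar (a point): Centre of the top of the steel collar (47 mm across) round the stub's foot, 34 mm above the caddy's origin: the tube's lower end rests on it when fully home.
- button (a joint): Travel of the stub's spring button, m: 0 out, 0.0075 fully in. A steel nose 7 mm wide, 22 mm above the collar, 5.5 mm proud, sloped above, so the tube coming down pushes it in (5 to 10 N); inside the tube it reads 0.002 to 0.004, once out through the hole about 0. The handle then has about 0.15 rad of play each way; beyond that, turning it meets a hard stop.
- salt_shaker: Glass salt shaker with a metal top, 44 mm wide, 90 mm tall, standing in the caddy's +x part. Origin: centre of its underside.
- spice_jar: Glass spice jar with a dark cap, 44 mm wide, 96 mm tall, standing in the caddy's -x part. Origin: centre of its underside.
- button_side (a point): Point on the stub's axis at the button's height, 56 mm above the caddy's origin; its axes are the caddy's. The button looks to the caddy's +y, but turned up to 0.75 rad (43 degrees) to either side, held fast, different each time and not in the readings. With the tube on the collar, turn it gently to and fro until the button pops out through the hole.

How it is judged:
On the way, in this order (a step that is already met when the one before it is completed fails the run):
1. the handle is lifted clear of the worktop (height (world z) of handle above 0.06 m and contact force between the fingers and handle above 1 N), for 0.2 s.
2. the tube's mouth is down over the stub, upright (z of handle in the frame of caddy below 0.08 m and horizontal distance between handle and caddy below 0.006 m and angle between handle's own z axis and vertical below 0.2 rad), for 0.1 s.
At the end, for the whole second after the job is handed in: The handle stands upright (7 deg), its lower end on the collar (within 3.5 mm) and within 4 mm of the stub's axis; the button is out through the tube's hole (within 1.2 mm of fully out); the handle is at rest and released; shaker and jar stand upright in the caddy (z of handle in the frame of caddy between 0.031 and 0.0375 m and horizontal distance between handle and caddy below 0.004 m and angle between handle's own z axis and vertical below 0.12 rad and value of joint button below 0.0012 m and linear speed of handle below 0.02 m/s and contact force between the fingers and handle below 0.1 N and angle between each of salt_shaker, spice_jar's own z axis and vertical below 0.2 rad and horizontal distance between each of salt_shaker, spice_jar and caddy below 0.1 m); the robot touches nothing.
It fails at once if the handle is forced: more than 40 N between the handle and the caddy with its stub and button (contact force between handle and caddy above 40 N).
It fails at once if the shaker or the jar in the caddy is knocked over (angle between any of salt_shaker, spice_jar's own z axis and vertical above 0.5 rad).
It also fails if it takes over 72 s, if anything falls off the work surface, if the arm or the gripper's body presses on something with over 40 N, if the wrist force passes 120 N, or if a joint passes its speed limit or range.

## Working session

There is one attempt and no reset: what is moved stays moved. The work goes in short steps, Python scripts to look and compute and a shell command to move; the robot and the scene stay as the last step left them, time stands still between calls to the robot, and variables do not carry over. Pictures are saved under pics/ and viewed, at most 10 in all, crops included, and the job is handed in when it is done.

```bash
mkdir -p pics
cat > h.py <<'E'
import numpy as np, cv2
from scipy.spatial.transform import Rotation as R
from station import ctrl, optics
def shot(n):
    o=ctrl.get_obs(); p=optics.camera_params(n); im,d=optics.get_image(n)
    if 'extrinsics' in p: T=np.array(p['extrinsics'])
    else:
        W=np.eye(4); W[:3,:3]=R.from_rotvec(o['tool_rot']).as_matrix(); W[:3,3]=o['tool_pos']
        T=W@np.array(p['tool_from_camera'])
    return im,d,np.array(p['mtx']),T
def cloud(d,K,T):
    v,u=np.mgrid[:d.shape[0],:d.shape[1]]
    P=np.stack([(u-K[0,2])/K[0,0]*d,(v-K[1,2])/K[1,1]*d,d],-1)
    return P@T[:3,:3].T+T[:3,3]
def ray(uv,K,T,z):
    r=T[:3,:3]@np.array([(uv[0]-K[0,2])/K[0,0],(uv[1]-K[1,2])/K[1,1],1]); c=T[:3,3]
    return c+r*(z-c[2])/r[2]
def proj(X,K,T):
    c=np.linalg.inv(T)@np.append(X,1); c=K@c[:3]; return c[:2]/c[2]
def save(n,im): cv2.imwrite('pics/'+n+'.png',im[:,:,::-1])
E
python3 - <<'E'
from h import *
ims=[]
for n in ['scene','side','wrist']:
    im,d,K,T=shot(n); np.savez('/tmp/'+n,im=im,d=d,K=K,T=T); save(n,im)
    print(n,K[0,0],T[:3,3].round(3),T[:3,2].round(2))
o=ctrl.get_obs(); print(o)
E
```

```text
scene 416.81856990842584 [ 0.155 -0.911  0.53 ] [ 0.45  0.75 -0.49]
side 389.88058878565806 [0.26  0.463 0.457] [ 0.33 -0.84 -0.43]
wrist 297.12931578950355 [0.182 0.604 0.373] [ 0.3  -0.14 -0.95]
{'t': 0.15, 'q': array([ 1.02599913e+00,  5.31842973e-02,  1.61395983e+00,  2.83546892e-05,
        1.47600304e+00, -1.18978727e-01]), 'dq': array([-0.00194516, -0.00316499, -0.0044793 , -0.00046471,  0.00025556,
        0.00086903]), 'effort': array([ 1.25085695e-03, -3.94244385e+01, -3.70720661e+01, -3.35984168e-05,
        4.60374067e-03, -4.82779308e-05]), 'tool_pos': array([0.25789735, 0.56878554, 0.23036962]), 'tool_rot': array([-6.63723458e-01, -3.07013362e+00,  2.29374316e-03]), 'contact_force': array([-0.59311517, -0.99874624,  0.25701209]), 'wrist_torque': array([ 0.0130923 ,  0.03175395, -0.04079586]), 'grip_force': 0.0, 'opening': 0.08531954763345206}
```

View pics/scene.png

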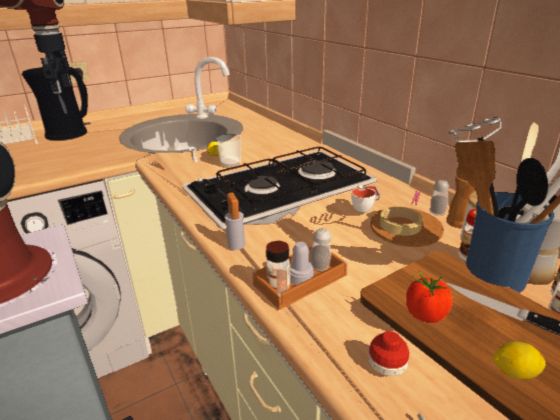

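View pics/side.png

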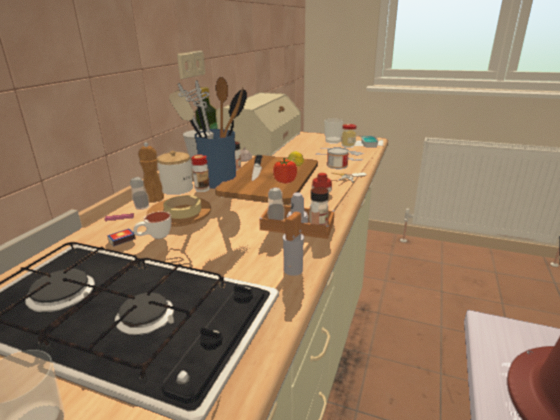

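The scene view shows the handle at about (235,222), with its tube below and paddle at (234,205). The caddy is at about (300,270): jar at (277,265), stub at (301,262), shaker at (321,250). In the side view the handle is at (293,245) and the stub at (297,207).

Run:
```python
from h import *
def ld(n): z=np.load('/tmp/'+n+'.npz'); return z['im'],z['d'],z['K'],z['T']
for n,box in [('scene',(215,185,255,255)),('side',(275,205,312,282))]:
    im,d,K,T=ld(n); P=cloud(d,K,T); a,b,c,e=box
    Q=P[b:e,a:c].reshape(-1,3); print(n,'d ok',(d>0).mean())
    for z0 in np.arange(.01,.13,.015):
        m=(Q[:,2]>z0)&(Q[:,2]<z0+.015)&(abs(Q[:,1]-np.median(Q[:,1]))<.5)
        q=Q[m]
        if len(q): print(z0.round(3),len(q),np.median(q,0).round(4),q.min(0).round(3),q.max(0).round(3))
big=[]
for n,box in [('scene',(245,220,355,310)),('side',(250,180,345,240))]:
    im,d,K,T=ld(n); P=cloud(d,K,T); a,b,c,e=box
    print(n,P[262 if n=='scene' else 207,301 if n=='scene' else 297])
    big.append(cv2.resize(im[b:e,a:c],(560,300 if n=='side' else 300),interpolation=cv2.INTER_CUBIC))
im=ld('side')[0]
h1=cv2.resize(ld('scene')[0][185:260,210:260],(240,360),interpolation=cv2.INTER_CUBIC);h2=cv2.resize(im[205:280,268:318],(240,360),interpolation=cv2.INTER_CUBIC)
w=cv2.resize(np.hstack([cv2.resize(big[0],(400,300)),cv2.resize(big[1],(400,300))]),(800,300))
b=np.hstack([h1,h2,np.zeros((360,320,3),np.uint8)])[:300*1+60]
b[:240,480:]=cv2.resize(ld('wrist')[0],(320,240))
save('mix',np.vstack([w,cv2.resize(b,(800,300))]))
```

```text
scene d ok 0.9961947278911565
0.01 409 [ 0.5069 -0.023   0.0191] [ 0.452 -0.193  0.01 ] [0.636 0.099 0.025]
0.025 229 [ 0.5061 -0.0564  0.0332] [ 0.453 -0.193  0.025] [0.634 0.08  0.04 ]
0.04 119 [ 0.4677 -0.1862  0.0466] [ 0.453 -0.194  0.04 ] [ 0.517 -0.03   0.055]
0.055 101 [ 0.466  -0.1876  0.0622] [ 0.453 -0.194  0.055] [ 0.487 -0.164  0.07 ]
0.07 144 [ 0.4652 -0.1825  0.0777] [ 0.452 -0.193  0.07 ] [ 0.492 -0.152  0.085]
0.085 67 [ 0.4674 -0.1897  0.0928] [ 0.462 -0.195  0.085] [ 0.478 -0.153  0.1  ]
0.1 62 [ 0.4668 -0.1894  0.1081] [ 0.462 -0.193  0.101] [ 0.476 -0.153  0.115]
0.115 98 [ 0.4703 -0.1797  0.124 ] [ 0.462 -0.194  0.115] [ 0.481 -0.155  0.126]
side d ok 0.9959736394557823
0.01 313 [ 0.4927 -0.3118  0.0183] [ 0.455 -0.401  0.01 ] [ 0.576 -0.15   0.025]
0.025 362 [ 0.5044 -0.3179  0.0313] [ 0.455 -0.403  0.025] [ 0.576 -0.151  0.04 ]
0.04 252 [ 0.4884 -0.1731  0.0478] [ 0.455 -0.36   0.04 ] [ 0.575 -0.151  0.055]
0.055 215 [ 0.4831 -0.1622  0.061 ] [ 0.455 -0.359  0.055] [ 0.577 -0.15   0.07 ]
0.07 172 [ 0.4684 -0.1599  0.0778] [ 0.455 -0.188  0.07 ] [ 0.496 -0.151  0.085]
0.085 109 [ 0.4708 -0.1573  0.0925] [ 0.465 -0.188  0.085] [ 0.485 -0.15   0.1  ]
0.1 113 [ 0.4704 -0.1575  0.108 ] [ 0.464 -0.187  0.1  ] [ 0.485 -0.149  0.115]
0.115 135 [ 0.4731 -0.1651  0.1238] [ 0.465 -0.19   0.116] [ 0.485 -0.149  0.127]
scene [ 0.51906568 -0.37069831  0.05524369]
side [ 0.52183073 -0.34104534  0.06065541]
```

View pics/mix.png

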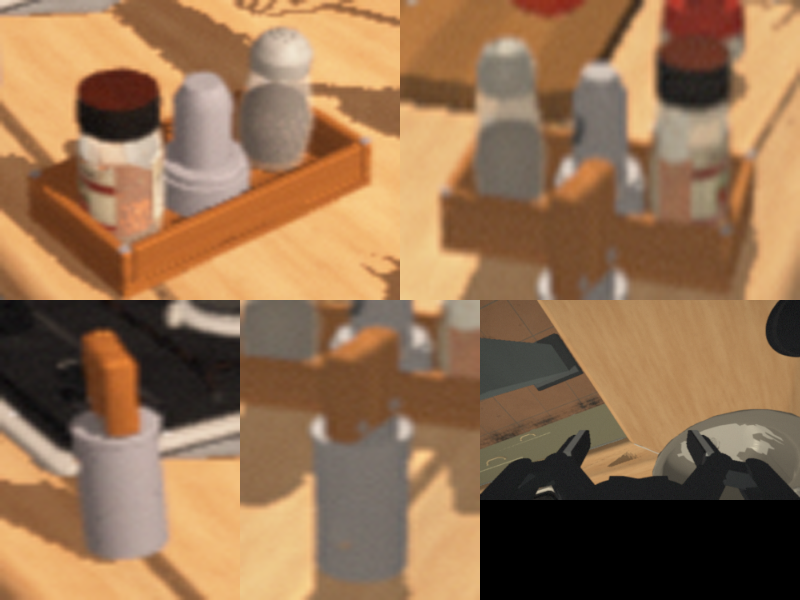

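Run:
```python
from h import *
C=[]
for n,f in [('scene',(245,220,355,310)),('side',(250,180,345,240))]:
    z=np.load('/tmp/'+n+'.npz'); P=cloud(z['d'],z['K'],z['T']); im=z['im']; a,b,c,e=f
    Q=P[b:e,a:c].reshape(-1,3); Q=Q[(Q[:,0]>.42)&(Q[:,0]<.62)&(Q[:,1]<-.25)&(Q[:,1]>-.5)]
    def circ(q,z0,z1,c0,r,w):
        q=q[(q[:,2]>z0)&(q[:,2]<z1)&(np.hypot(*(q[:,:2]-c0).T)<w)]
        from scipy.optimize import least_squares
        s=least_squares(lambda p:np.hypot(q[:,0]-p[0],q[:,1]-p[1])-r,np.array(c0)+(z['T'][:2,2]*.02),loss='soft_l1',f_scale=.002); return s.x.round(4),len(q),np.abs(s.fun).mean().round(4)
    m=Q[:,2]>.09; print(n,'tops')
    q=Q[m].astype(np.float32)
    _,lab,ce=cv2.kmeans(q[:,:2].copy(),2,None,(3,50,1e-6),5,cv2.KMEANS_PP_CENTERS); print(ce, [ (q[lab[:,0]==i].min(0).round(3),q[lab[:,0]==i].max(0).round(3)) for i in (0,1)])
    st=(ce[0]+ce[1])/2
    print('stub',circ(Q,.045,.073,st,.016,.03),'zmax',Q[np.hypot(*(Q[:,:2]-st).T)<.025][:,2].max())
    print('collar/up',circ(Q,.076,.09,st,.012,.03))
    r=Q[(Q[:,2]>.026)&(Q[:,2]<.036)]
    print('rim',cv2.minAreaRect((r[:,:2]*1000).astype(np.float32)),len(r))
    H=P.reshape(-1,3); 
    print('tube',circ(H,.02,.09,np.array([.472,-.172]),.02,.04))
    t=H[(H[:,2]>.120)&(H[:,2]<.13)&(np.hypot(H[:,0]-.472,H[:,1]+.172)<.04)]
    print('paddle top',cv2.minAreaRect((t[:,:2]*1000).astype(np.float32)),t.mean(0),len(t))
```

```text
scene tops
[[ 0.4689869  -0.36656654]
 [ 0.57877445 -0.35436454]] [(array([ 0.45 , -0.384,  0.09 ], dtype=float32), array([ 0.493, -0.338,  0.105], dtype=float32)), (array([ 0.567, -0.364,  0.09 ], dtype=float32), array([ 0.592, -0.34 ,  0.097], dtype=float32))]
stub (array([ 0.5257, -0.357 ]), 195, np.float64(0.0007)) zmax 0.08740246071876712
collar/up (array([ 0.5251, -0.3574]), 139, np.float64(0.0028))
rim ((524.8702392578125, -358.30224609375), (170.81678771972656, 91.75460815429688), 4.402941703796387) 1001
tube (array([ 0.4736, -0.1711]), 503, np.float64(0.0014))
paddle top ((471.3733825683594, -174.2007293701172), (38.79136276245117, 15.052780151367188), 80.46591186523438) [ 0.47082932 -0.17566986  0.12409092] 77
side tops
[[ 0.47248375 -0.35332122]
 [ 0.5810624  -0.34696263]] [(array([ 0.453, -0.382,  0.09 ], dtype=float32), array([ 0.495, -0.338,  0.105], dtype=float32)), (array([ 0.569, -0.362,  0.09 ], dtype=float32), array([ 0.596, -0.337,  0.097], dtype=float32))]
stub (array([ 0.5199, -0.3324]), 136, np.float64(0.0039)) zmax 0.08751531888101388
collar/up (array([ 0.527 , -0.3576]), 77, np.float64(0.0028))
rim ((527.4067993164062, -357.2421875), (169.90476989746094, 93.6113052368164), 5.058785915374756) 487
tube (array([ 0.4623, -0.142 ]), 618, np.float64(0.0063))
paddle top ((474.665771484375, -170.30056762695312), (40.7036018371582, 14.722856521606445), 78.63926696777344) [ 0.47415142 -0.16754592  0.12393777] 102
```

```bash
python3 -m handwheel '[{"tx":-23.5,"ty":-23,"tz":2.5},{"tx":-23.5,"ty":-23,"tz":2.5},{"tx":-23.5,"ty":-23,"tz":2.5},{"tx":-23.5,"ty":-23,"tz":2.5},{"tx":-23.5,"ty":-23,"tz":2.5},{"tx":-23.5,"ty":-23,"tz":2.5},{"tx":-23.5,"ty":-23,"tz":2.5},{"tx":-23.5,"ty":-23,"tz":2.5},{"tx":-23.5,"ty":-23,"tz":2.5},{"tx":-23.5,"ty":-23,"tz":2.5}]' 40 && python3 -m handwheel '[{"tx":-23.5,"ty":-23,"tz":2.5},{"tx":-23.5,"ty":-23,"tz":2.5},{"tx":-23.5,"ty":-23,"tz":2.5},{"tx":-23.5,"ty":-23,"tz":2.5},{"tx":-23.5,"ty":-23,"tz":2.5},{"tx":-23.5,"ty":-23,"tz":2.5},{"tx":-23.5,"ty":-23,"tz":2.5},{"tx":-23.5,"ty":-23,"tz":2.5},{"tx":-23.5,"ty":-23,"tz":2.5},{"tx":-23.5,"ty":-23,"tz":2.5}]' && python3 -m handwheel '[{"roll":0.121},{"roll":0.121},{"roll":0.121},{"roll":0.121},{"roll":0.121},{"roll":0.121},{"roll":0.121},{"roll":0.121},{"roll":0.121},{"roll":0.121},{"roll":0.121},{}]'
python3 - <<'E'
from h import *
im,d,K,T=shot('wrist'); np.savez('/tmp/w1',im=im,d=d,K=K,T=T); save('w1',im)
o=ctrl.get_obs(); M=R.from_rotvec(o['tool_rot']).as_matrix()
print(o['tool_pos'],M.round(3),o['q'].round(3))
print(proj([.4735,-.1715,.0265],K,T),proj([.526,-.357,.056],K,T))
E
```

```text
[0.25796578 0.568846   0.23049593] [[-0.911  0.413 -0.001]
 [ 0.413  0.911 -0.001]
 [ 0.    -0.001 -1.   ]] [ 1.026  0.053  1.614  0.     1.476 -0.119]
[-56.63997744 464.81150964] [-130.43498335  529.41273839]$[0]: bad value
```

View pics/w1.png

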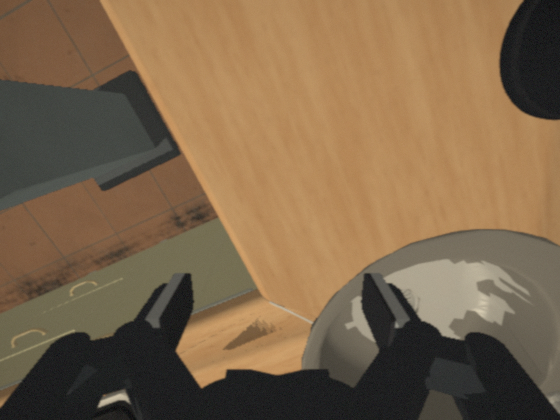

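The move was refused, so the picture still shows the start view (sink on the right). I'll test the row format.

```bash
python3 -m handwheel '[{"tx":-23.5,"ty":-23,"tz":2.5,"roll":0}]' 40; python3 -m handwheel --help | head -20
```

```text
t: 0.28
tool_pos: [0.2688, 0.541, 0.2287]
tool_rot: [-0.658, -3.071, -0.003]
contact_force: [0.9, -0.9, 0.7]
opening: 0.0753
grip_force: 0.0invalid input: not JSON, or not a number
```

All four keys are needed.

```bash
python3 -m handwheel '[{"tx":-23.5,"ty":-23,"tz":2.5,"roll":0},{"tx":-23.5,"ty":-23,"tz":2.5,"roll":0},{"tx":-23.5,"ty":-23,"tz":2.5,"roll":0},{"tx":-23.5,"ty":-23,"tz":2.5,"roll":0},{"tx":-23.5,"ty":-23,"tz":2.5,"roll":0},{"tx":-23.5,"ty":-23,"tz":2.5,"roll":0},{"tx":-23.5,"ty":-23,"tz":2.5,"roll":0},{"tx":-23.5,"ty":-23,"tz":2.5,"roll":0},{"tx":-23.5,"ty":-23,"tz":2.5,"roll":0},{"tx":-23.5,"ty":-23,"tz":2.5,"roll":0}]' && python3 -m handwheel '[{"tx":-23.5,"ty":-23,"tz":2.5,"roll":0},{"tx":-23.5,"ty":-23,"tz":2.5,"roll":0},{"tx":-23.5,"ty":-23,"tz":2.5,"roll":0},{"tx":-23.5,"ty":-23,"tz":2.5,"roll":0},{"tx":-23.5,"ty":-23,"tz":2.5,"roll":0},{"tx":-23.5,"ty":-23,"tz":2.5,"roll":0},{"tx":-23.5,"ty":-23,"tz":2.5,"roll":0},{"tx":-23.5,"ty":-23,"tz":2.5,"roll":0},{"tx":-23.5,"ty":-23,"tz":2.5,"roll":0}]' && python3 -m handwheel '[{"tx":0,"ty":0,"tz":0,"roll":0.121},{"tx":0,"ty":0,"tz":0,"roll":0.121},{"tx":0,"ty":0,"tz":0,"roll":0.121},{"tx":0,"ty":0,"tz":0,"roll":0.121},{"tx":0,"ty":0,"tz":0,"roll":0.121},{"tx":0,"ty":0,"tz":0,"roll":0.121},{"tx":0,"ty":0,"tz":0,"roll":0.121},{"tx":0,"ty":0,"tz":0,"roll":0.121},{"tx":0,"ty":0,"tz":0,"roll":0.121},{"tx":0,"ty":0,"tz":0,"roll":0.121},{"tx":0,"ty":0,"tz":0,"roll":0.121},{"tx":0,"ty":0,"tz":0,"roll":0}]'
python3 - <<'E'
from h import *
im,d,K,T=shot('wrist'); np.savez('/tmp/w1',im=im,d=d,K=K,T=T); save('w1b',im)
o=ctrl.get_obs(); M=R.from_rotvec(o['tool_rot']).as_matrix()
print(o['tool_pos'],M.round(3),o['q'].round(3))
print(proj([.4735,-.1715,.0265],K,T),proj([.526,-.357,.056],K,T))
E
```

```text
t: 1.12
tool_pos: [0.3892, 0.2305, 0.2036]
tool_rot: [0.663, 3.071, 0.0]
contact_force: [1.1, -0.4, 0.1]
opening: 0.04
grip_force: 0.0
t: 1.87
tool_pos: [0.4963, -0.0456, 0.1811]
tool_rot: [0.664, 3.07, 0.0]
contact_force: [1.7, 1.0, 0.1]
opening: 0.04
grip_force: 0.0
t: 2.87
tool_pos: [0.496, -0.0438, 0.1811]
tool_rot: [-2.42, -2.003, 0.0]
contact_force: [0.7, 0.4, 0.5]
opening: 0.0398
grip_force: 0.0
[ 0.49603402 -0.04382667  0.18111664] [[ 0.182  0.983 -0.   ]
 [ 0.983 -0.182  0.   ]
 [ 0.    -0.    -1.   ]] [-0.238 -0.222  1.956  0.     1.408 -0.054]
[278.294896   302.27829512] [345.7079357  430.64851373]
```

View pics/w1b.png

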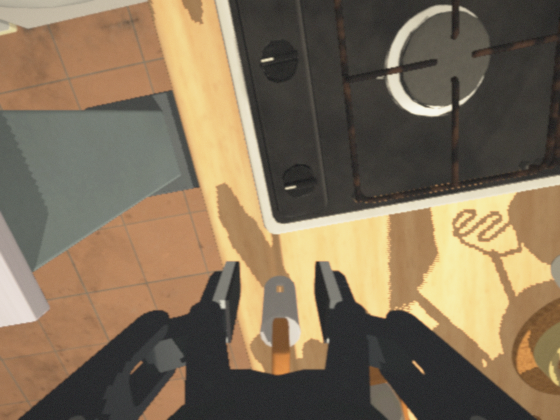

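The handle is at about (280,310) between the fingers. The hole is visible as a small light oval at (279,289), so it faces world +y. Next I'll look at the stub's button from the same side.

```bash
python3 -m handwheel '[{"tx":-28,"ty":14,"tz":0,"roll":0},{"tx":-28,"ty":14,"tz":0,"roll":0},{"tx":-28,"ty":14,"tz":0,"roll":0},{"tx":-28,"ty":14,"tz":0,"roll":0},{"tx":-28,"ty":14,"tz":0,"roll":0},{"tx":-28,"ty":14,"tz":0,"roll":0},{"tx":0,"ty":0,"tz":0,"roll":0},{"tx":0,"ty":0,"tz":0,"roll":0}]'
python3 - <<'E'
from h import *
im,d,K,T=shot('wrist'); np.savez('/tmp/w2',im=im,d=d,K=K,T=T)
z=np.load('/tmp/w1.npz')
def crop(im,u,v,w=60,h=45):
    u=int(u);v=int(v); return cv2.resize(im[v-h:v+h,u-w:u+w],(400,300),interpolation=cv2.INTER_CUBIC)
p=proj([.526,-.357,.056],K,T); print(p)
a=np.array([np.cos(1.388),np.sin(1.388)])*.02
print('hole pred',proj([.4735+a[0],-.1715+a[1],.0265],z['K'],z['T']))
save('w2',np.vstack([np.hstack([crop(im,p[0],p[1]),crop(z['im'],279,300)]),np.hstack([cv2.resize(im,(400,300)),np.zeros((300,400,3),np.uint8)])]))
E
```

```text
t: 3.58
tool_pos: [0.5476, -0.2257, 0.181]
tool_rot: [-2.417, -2.005, 0.0]
contact_force: [0.6, 0.3, -1.3]
opening: 0.0402
grip_force: 0.0
[279.6057359  321.56666162]
hole pred [278.2275201  287.66843379]
```

View pics/w2.png

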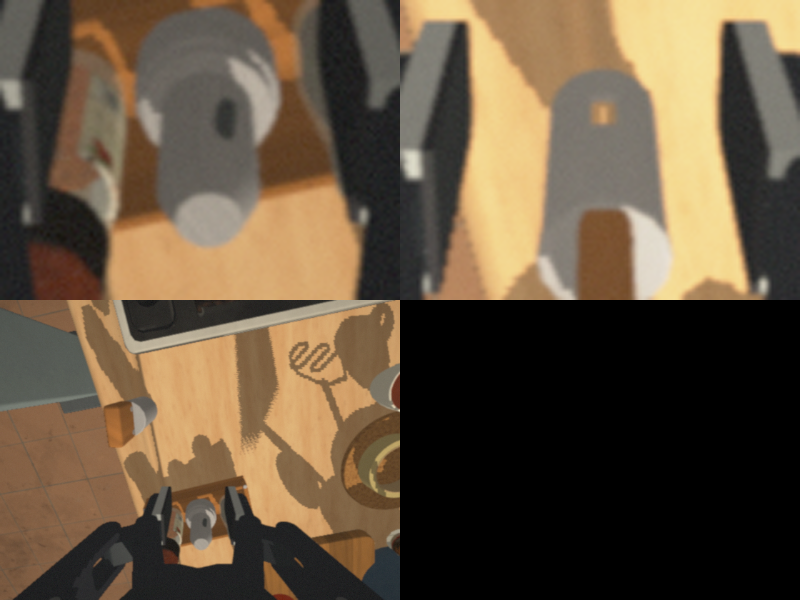

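The upper-left crop shows the stub, with the dark button at crop (227,117), right of centre toward +x, and the stub top at crop (209,220). The upper-right crop shows the hole at (603,113), on the handle's +y face.

Run:
```python
from h import *
z=np.load('/tmp/w2.npz');K,T,im,d=z['K'],z['T'],z['im'],z['d']
s=400/120
top=np.array([219+209/s,276+220/s]); b=np.array([219+227/s,276+117/s])
c=ray(top,K,T,.086); print('stub top',c)
g=cv2.cvtColor(im,cv2.COLOR_RGB2GRAY)[295:330,255:300]
for cc in (c[:2],np.array([.526,-.3573])):
  for r in (.016,.0185,.0215):
    best=min(np.linspace(0,np.pi,721),key=lambda t:np.linalg.norm(proj([cc[0]+r*np.cos(t),cc[1]+r*np.sin(t),.056],K,T)-b))
    print(r,best,proj([cc[0]+r*np.cos(best),cc[1]+r*np.sin(best),.056],K,T)-b)
P=cloud(d,K,T)[290:360,240:320].reshape(-1,3)
q=P[(P[:,2]>.083)&(P[:,2]<.09)&(np.hypot(P[:,0]-.526,P[:,1]+.357)<.016)]; print('top cloud',q.mean(0),q.min(0),q.max(0),len(q))
z=np.load('/tmp/w1.npz');K,T,d=z['K'],z['T'],z['d']
h=np.array([219+(603-400)/s,255+113/s])
for cc in [(.4735,-.1715)]:
    r=.0195
    t=min(np.linspace(0,np.pi,721),key=lambda t:np.linalg.norm(proj([cc[0]+r*np.cos(t),cc[1]+r*np.sin(t),.0265],K,T)-h)); print('hole',t)
P=cloud(d,K,T).reshape(-1,3)
q=P[(P[:,2]>.085)&(P[:,2]<.102)&(np.hypot(P[:,0]-.4735,P[:,1]+.1715)<.03)]
print('tube top',q[:,0].min(),q[:,0].max(),q[:,1].max(),len(q))
# this wrist view of handle from side: use w2 depth too
```

```text
stub top [ 0.52775861 -0.35762888  0.086     ]
0.016 0.9730210579868387 [ 0.21404403 -0.5740588 ]
0.0185 0.990474350506782 [ 0.89547828 -2.4636689 ]
0.0215 1.0122909661567112 [ 1.59969836 -4.77832225]
0.016 0.8639379797371931 [-0.00876935  0.0385034 ]
0.0185 0.8857545953871222 [ 0.84630385 -1.80722978]
0.0215 0.9119345341670372 [ 1.75517944 -4.07992564]
top cloud [ 0.52826999 -0.35447628  0.08610156] [ 0.51619978 -0.36704205  0.08303976] [ 0.5392243  -0.34379122  0.08822347] 364
hole 1.2828170002158321
tube top 0.4699167241939793 0.48666346726677157 -0.14861969605491993 212
```

```bash
python3 -m handwheel '[{"tx":13,"ty":-28,"tz":0,"roll":0},{"tx":13,"ty":-28,"tz":0,"roll":0},{"tx":13,"ty":-27,"tz":0,"roll":0},{"tx":0,"ty":0,"tz":0,"roll":0},{"tx":0,"ty":0,"tz":0,"roll":0},{"tx":0,"ty":0,"tz":0,"roll":0},{"tx":0,"ty":0,"tz":0,"roll":0}]' 50
python3 - <<'E'
from h import *
im,d,K,T=shot('wrist'); save('w3',im); np.savez('/tmp/w3',im=im,d=d,K=K,T=T)
o=ctrl.get_obs(); M=R.from_rotvec(o['tool_rot']).as_matrix(); p=o['tool_pos']; print(p)
P=cloud(d,K,T).reshape(-1,3)
q=P[(P[:,2]>.119)&(P[:,2]<.128)&(np.hypot(P[:,0]-.4735,P[:,1]+.1715)<.035)]; 
if len(q): print(len(q),q.mean(0),cv2.minAreaRect((q[:,:2]*1000).astype(np.float32)))
for n in ('scene','side'):
    im,d,K,T=shot(n); hsv=cv2.cvtColor(im,cv2.COLOR_RGB2HSV); P=cloud(d,K,T)
    m=(np.hypot(P[...,0]-.4735,P[...,1]+.1715)<.035)
    for lo,hi in((.02,.03),(.03,.05),(.05,.07),(.07,.076),(.076,.082),(.082,.088),(.088,.1),(.1,.12)):
        k=m&(P[...,2]>lo)&(P[...,2]<hi); q=P[k]
        if len(q): print(n,lo,len(q),q[:,0].min().round(4),q[:,0].max().round(4),q[:,1].min().round(4),q[:,1].max().round(4))
E
```

```text
t: 4.22
tool_pos: [0.4741, -0.1709, 0.1819]
tool_rot: [2.416, 2.006, 0.001]
contact_force: [-0.4, -0.1, -0.0]
opening: 0.0498
grip_force: 0.0
[ 0.47410982 -0.17103348  0.18183099]
1130 [ 0.47584307 -0.16851362  0.12462271] ((475.7651062011719, -169.94577026367188), (41.10960006713867, 15.714509010314941), 78.86151123046875)
scene 0.02 61 0.4525 0.4871 -0.192 -0.1709
scene 0.03 138 0.4525 0.4897 -0.1926 -0.1668
scene 0.05 138 0.4528 0.4903 -0.1935 -0.1662
scene 0.07 42 0.4525 0.4866 -0.1928 -0.1702
scene 0.076 86 0.4512 0.4926 -0.1926 -0.1525
scene 0.082 27 0.4623 0.4759 -0.1935 -0.1561
scene 0.088 52 0.4615 0.4785 -0.1942 -0.1533
scene 0.1 87 0.4624 0.4766 -0.1956 -0.1507
side 0.02 69 0.4559 0.4927 -0.1734 -0.1504
side 0.03 163 0.4554 0.4932 -0.1734 -0.1505
side 0.05 178 0.4555 0.4919 -0.1738 -0.151
side 0.07 45 0.4549 0.4917 -0.1743 -0.1512
side 0.076 101 0.4553 0.4959 -0.1879 -0.1501
side 0.082 44 0.4641 0.4853 -0.1866 -0.1493
side 0.088 86 0.4646 0.4852 -0.1874 -0.1503
side 0.1 151 0.4649 0.4852 -0.1878 -0.1492
```

View pics/w3.png

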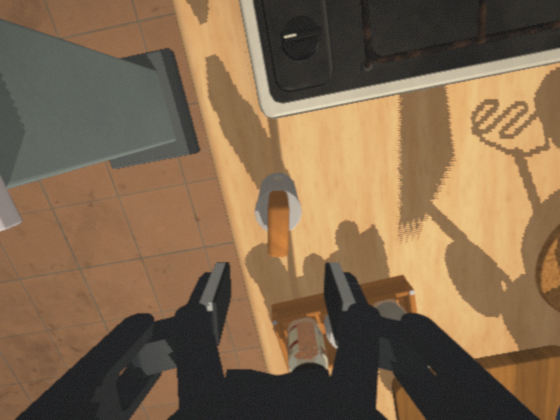

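The paddle is at about (279,225), centred between the fingers (222 and 330). Its top is at 0.1246 m and the tube top at about 0.08 m. I'll descend and grip.

```bash
python3 -m handwheel '[{"tx":0.2,"ty":0,"tz":20,"roll":0},{"tx":0,"ty":0,"tz":20,"roll":0},{"tx":0,"ty":0,"tz":20,"roll":0},{"tx":0,"ty":0,"tz":18,"roll":0},{"tx":0,"ty":0,"tz":10,"roll":0},{"tx":0,"ty":0,"tz":5,"roll":0},{"tx":0,"ty":0,"tz":0,"roll":0},{"tx":0,"ty":0,"tz":0,"roll":0}]' && python3 -m handwheel '[{"tx":0,"ty":0,"tz":0,"roll":0},{"tx":0,"ty":0,"tz":0,"roll":0},{"tx":0,"ty":0,"tz":0,"roll":0},{"tx":0,"ty":0,"tz":0,"roll":0},{"tx":0,"ty":0,"tz":0,"roll":0},{"tx":0,"ty":0,"tz":0,"roll":0},{"tx":0,"ty":0,"tz":0,"roll":0},{"tx":0,"ty":0,"tz":0,"roll":0}]' 5 40
```

```text
t: 5.03
tool_pos: [0.4739, -0.171, 0.089]
tool_rot: [2.418, 2.005, 0.001]
contact_force: [0.2, -0.3, -0.1]
opening: 0.0496
grip_force: 0.0
t: 5.7
tool_pos: [0.4742, -0.1711, 0.0895]
tool_rot: [2.416, 2.004, 0.001]
contact_force: [0.4, -0.0, 5.7]
opening: 0.0156
grip_force: 40.6
```

```bash
python3 -m handwheel '[{"tx":0,"ty":0,"tz":-10,"roll":0},{"tx":0,"ty":0,"tz":-20,"roll":0},{"tx":0,"ty":0,"tz":-30,"roll":0},{"tx":0,"ty":0,"tz":-30,"roll":0},{"tx":0,"ty":0,"tz":-20,"roll":0},{"tx":0,"ty":0,"tz":0,"roll":0},{"tx":0,"ty":0,"tz":0,"roll":0},{"tx":0,"ty":0,"tz":0,"roll":0}]' && python3 -m handwheel '[{"tx":-14,"ty":7,"tz":0,"roll":0},{"tx":-22,"ty":11,"tz":0,"roll":0},{"tx":-26,"ty":12.8,"tz":0,"roll":0},{"tx":-26,"ty":12.8,"tz":0,"roll":0},{"tx":-26,"ty":12.8,"tz":0,"roll":0},{"tx":-26,"ty":12.8,"tz":0,"roll":0},{"tx":-20,"ty":10,"tz":0,"roll":0},{"tx":-14,"ty":6.6,"tz":0,"roll":0},{"tx":0,"ty":0,"tz":0,"roll":0},{"tx":0,"ty":0,"tz":0,"roll":0}]' && python3 -m handwheel '[{"tx":0,"ty":0,"tz":0,"roll":0.075},{"tx":0,"ty":0,"tz":0,"roll":0.08},{"tx":0,"ty":0,"tz":0,"roll":0.08},{"tx":0,"ty":0,"tz":0,"roll":0.08},{"tx":0,"ty":0,"tz":0,"roll":0.075},{"tx":0,"ty":0,"tz":0,"roll":0.065},{"tx":0,"ty":0,"tz":0,"roll":0},{"tx":0,"ty":0,"tz":0,"roll":0}]'
cat > chk.py <<'E'
import sys
from h import *
from scipy.optimize import least_squares
o=ctrl.get_obs(); p=o['tool_pos']; h0=p[2]-.0895
print('tcp',p.round(4),'F',o['contact_force'].round(1),'tau',o['wrist_torque'].round(2),o['opening'])
crops=[]
for n in ('scene','side'):
    im,d,K,T=shot(n); P=cloud(d,K,T); Q=P.reshape(-1,3)
    def circ(lo,hi,r,c0):
        q=Q[(Q[:,2]>lo)&(Q[:,2]<hi)&(np.hypot(Q[:,0]-c0[0],Q[:,1]-c0[1])<.03)]
        s=least_squares(lambda x:np.hypot(q[:,0]-x[0],q[:,1]-x[1])-r,np.array(c0)+T[:2,2]*.005,loss='soft_l1',f_scale=.001)
        return s.x.round(4),len(q),np.median(abs(s.fun)).round(5)
    print(n,'tube',circ(h0+.01,h0+.04,.02,p[:2]),circ(h0+.045,h0+.075,.02,p[:2]))
    print(n,'stub',circ(.055,min(.073,h0-.003),.016,[.5264,-.3578]))
    u,v=proj([p[0],p[1],.1],K,T).astype(int); crops.append(cv2.resize(im[v-60:v+60,u-50:u+50],(400,480),interpolation=cv2.INTER_CUBIC))
save(sys.argv[1],np.hstack(crops))
E
python3 chk.py c1
```

```text
t: 6.37
tool_pos: [0.4721, -0.17, 0.1959]
tool_rot: [-2.415, -2.003, 0.002]
contact_force: [-0.1, -0.2, -2.9]
opening: 0.0155
grip_force: 39.5
t: 7.2
tool_pos: [0.5244, -0.3579, 0.1954]
tool_rot: [-2.416, -2.001, 0.001]
contact_force: [-0.1, 0.6, -1.8]
opening: 0.0153
grip_force: 39.7
t: 7.87
tool_pos: [0.525, -0.3565, 0.1973]
tool_rot: [-2.805, -1.411, 0.001]
contact_force: [-0.1, 0.1, -2.6]
opening: 0.0154
grip_force: 39.6
tcp [ 0.525  -0.3565  0.1973] F [-0.1  0.1 -2.6] tau [-0.   -0.04 -0.02] 0.015424426844244853
scene tube (array([ 0.5239, -0.3563]), 294, np.float64(0.00059)) (array([ 0.524 , -0.3565]), 317, np.float64(0.00059))
scene stub (array([ 0.5258, -0.3568]), 131, np.float64(0.00048))
side tube (array([ 0.526 , -0.3585]), 205, np.float64(0.00081)) (array([ 0.5261, -0.3584]), 210, np.float64(0.00069))
side stub (array([ 0.5285, -0.3585]), 90, np.float64(0.00079))
```

View pics/c1.png

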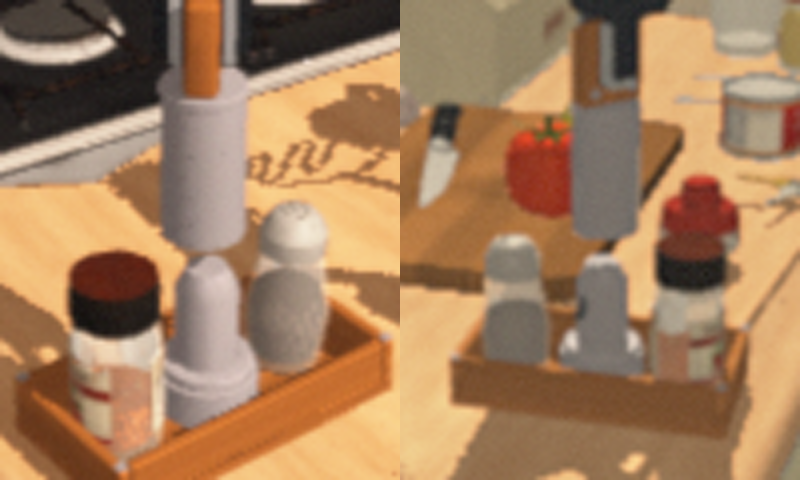

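Both views agree: the tube hangs about 2 mm short of the stub axis in +x, and it is upright. I'll correct that and lower in steps, watching the force.

```bash
python3 -m handwheel '[{"tx":1.1,"ty":1.8,"tz":5,"roll":0},{"tx":0,"ty":0,"tz":5,"roll":0},{"tx":0,"ty":0,"tz":4,"roll":0},{"tx":0,"ty":0,"tz":2,"roll":0},{"tx":0,"ty":0,"tz":0,"roll":0},{"tx":0,"ty":0,"tz":0,"roll":0}]' && python3 -m handwheel '[{"tx":0,"ty":0,"tz":3,"roll":0},{"tx":0,"ty":0,"tz":3,"roll":0},{"tx":0,"ty":0,"tz":2,"roll":0},{"tx":0,"ty":0,"tz":2,"roll":0},{"tx":0,"ty":0,"tz":0,"roll":0},{"tx":0,"ty":0,"tz":0,"roll":0}]'; python3 -c "
from h import *
o=ctrl.get_obs();print(o['tool_pos'],o['contact_force'],o['wrist_torque'])"
```

```text
t: 8.47
tool_pos: [0.5274, -0.3576, 0.1819]
tool_rot: [-2.808, -1.408, 0.0]
contact_force: [-0.6, -0.5, -2.6]
opening: 0.0155
grip_force: 39.6
t: 8.97
tool_pos: [0.5275, -0.3576, 0.172]
tool_rot: [-2.808, -1.408, 0.0]
contact_force: [-0.3, -0.4, -3.1]
opening: 0.0155
grip_force: 39.6
[ 0.52747203 -0.3576483   0.17204481] [-0.26571989 -0.40976347 -3.09351641] [-0.01347253 -0.02136334 -0.01983015]
```

```bash
python3 -m handwheel '[{"tx":0,"ty":0,"tz":2,"roll":0},{"tx":0,"ty":0,"tz":2,"roll":0},{"tx":0,"ty":0,"tz":1,"roll":0},{"tx":0,"ty":0,"tz":1,"roll":0},{"tx":0,"ty":0,"tz":0,"roll":0}]' &&  python3 -m handwheel '[{"tx":0,"ty":0,"tz":1,"roll":0},{"tx":0,"ty":0,"tz":1,"roll":0},{"tx":0,"ty":0,"tz":1,"roll":0},{"tx":0,"ty":0,"tz":1,"roll":0},{"tx":0,"ty":0,"tz":0,"roll":0}]'; python3 -c "
from h import *
o=ctrl.get_obs();print(o['tool_pos'],o['contact_force'],o['wrist_torque'])"
```

```text
t: 9.38
tool_pos: [0.5275, -0.3576, 0.1659]
tool_rot: [-2.808, -1.408, 0.0]
contact_force: [-0.7, 0.1, -1.6]
opening: 0.0159
grip_force: 39.6
t: 9.8
tool_pos: [0.5274, -0.3576, 0.162]
tool_rot: [-2.808, -1.408, 0.0]
contact_force: [0.3, 1.0, -1.9]
opening: 0.0157
grip_force: 39.6
[ 0.52744746 -0.35758571  0.16196756] [ 0.27516707  0.98318933 -1.85119294] [ 0.02253631  0.0233947  -0.05983505]
```

```bash
python3 -m handwheel '[{"tx":0,"ty":0,"tz":1,"roll":0},{"tx":0,"ty":0,"tz":1,"roll":0},{"tx":0,"ty":0,"tz":1,"roll":0},{"tx":0,"ty":0,"tz":1,"roll":0},{"tx":0,"ty":0,"tz":1,"roll":0},{"tx":0,"ty":0,"tz":0,"roll":0}]' &&  python3 -m handwheel '[{"tx":0,"ty":0,"tz":1,"roll":0},{"tx":0,"ty":0,"tz":1,"roll":0},{"tx":0,"ty":0,"tz":1,"roll":0},{"tx":0,"ty":0,"tz":1,"roll":0},{"tx":0,"ty":0,"tz":1,"roll":0},{"tx":0,"ty":0,"tz":0,"roll":0}]';  python3 -m handwheel '[{"tx":0,"ty":0,"tz":1,"roll":0},{"tx":0,"ty":0,"tz":1,"roll":0},{"tx":0,"ty":0,"tz":1,"roll":0},{"tx":0,"ty":0,"tz":0,"roll":0}]'
```

```text
t: 10.3
tool_pos: [0.5275, -0.3576, 0.1569]
tool_rot: [-2.808, -1.408, 0.0]
contact_force: [0.9, -0.8, -2.2]
opening: 0.0151
grip_force: 39.6
t: 10.8
tool_pos: [0.5277, -0.3576, 0.1527]
tool_rot: [-2.808, -1.408, -0.001]
contact_force: [-1.7, 1.6, 1.6]
opening: 0.0158
grip_force: 40.1
t: 11.13
tool_pos: [0.5277, -0.3575, 0.1495]
tool_rot: [-2.808, -1.409, -0.001]
contact_force: [-1.4, 1.7, 2.3]
opening: 0.016
grip_force: 40.3
```

```bash
python3 -m handwheel '[{"tx":0,"ty":0,"tz":1.5,"roll":0},{"tx":0,"ty":0,"tz":1.5,"roll":0},{"tx":0,"ty":0,"tz":1.5,"roll":0},{"tx":0,"ty":0,"tz":1.5,"roll":0},{"tx":0,"ty":0,"tz":1.5,"roll":0},{"tx":0,"ty":0,"tz":1.5,"roll":0},{"tx":0,"ty":0,"tz":0,"roll":0}]' &&  python3 -m handwheel '[{"tx":0,"ty":0,"tz":1,"roll":0},{"tx":0,"ty":0,"tz":1,"roll":0},{"tx":0,"ty":0,"tz":1,"roll":0},{"tx":0,"ty":0,"tz":1,"roll":0},{"tx":0,"ty":0,"tz":1,"roll":0},{"tx":0,"ty":0,"tz":1,"roll":0},{"tx":0,"ty":0,"tz":0,"roll":0}]';  python3 -m handwheel '[{"tx":0,"ty":0,"tz":1,"roll":0},{"tx":0,"ty":0,"tz":1,"roll":0},{"tx":0,"ty":0,"tz":1,"roll":0},{"tx":0,"ty":0,"tz":1,"roll":0},{"tx":0,"ty":0,"tz":0,"roll":0}]'; python3 -c "
from h import *
o=ctrl.get_obs();print(o['tool_pos'],o['contact_force'],o['wrist_torque'])"
```

```text
t: 11.72
tool_pos: [0.5275, -0.3573, 0.139]
tool_rot: [-2.807, -1.408, -0.001]
contact_force: [1.0, 4.0, -1.9]
opening: 0.0152
grip_force: 39.7
t: 12.3
tool_pos: [0.5276, -0.3577, 0.134]
tool_rot: [-2.808, -1.409, 0.0]
contact_force: [-0.4, 2.7, -0.9]
opening: 0.0154
grip_force: 39.9
t: 12.72
tool_pos: [0.5275, -0.3577, 0.1299]
tool_rot: [-2.808, -1.408, -0.0]
contact_force: [0.3, 3.1, 0.1]
opening: 0.0152
grip_force: 39.9
[ 0.52753507 -0.3576717   0.12989542] [0.31613124 3.13572681 0.10096524] [ 0.69325073 -0.064156   -0.04801394]
```

```bash
python3 -m handwheel '[{"tx":0,"ty":0,"tz":1,"roll":0},{"tx":0,"ty":0,"tz":1,"roll":0},{"tx":0,"ty":0,"tz":1,"roll":0},{"tx":0,"ty":0,"tz":1,"roll":0},{"tx":0,"ty":0,"tz":0,"roll":0}]' &&  python3 -m handwheel '[{"tx":0,"ty":0,"tz":0.5,"roll":0},{"tx":0,"ty":0,"tz":0.5,"roll":0},{"tx":0,"ty":0,"tz":0.5,"roll":0},{"tx":0,"ty":0,"tz":0.5,"roll":0},{"tx":0,"ty":0,"tz":0,"roll":0}]'; python3 -c "
from h import *
o=ctrl.get_obs();print(o['tool_pos'],o['contact_force'],o['wrist_torque'])"
```

```text
t: 13.13
tool_pos: [0.5274, -0.3574, 0.1254]
tool_rot: [-2.807, -1.408, 0.0]
contact_force: [0.4, 3.4, -2.4]
opening: 0.0155
grip_force: 39.6
t: 13.55
tool_pos: [0.5273, -0.3575, 0.1241]
tool_rot: [-2.807, -1.408, 0.001]
contact_force: [-1.0, 3.8, -0.6]
opening: 0.0154
grip_force: 40.0
[ 0.52732543 -0.35753773  0.12414626] [-0.99576638  3.77427884 -0.64236172] [0.97814996 0.31254634 0.05204134]
```

```bash
python3 -m handwheel '[{"tx":0,"ty":0,"tz":0.5,"roll":0},{"tx":0,"ty":0,"tz":0.5,"roll":0},{"tx":0,"ty":0,"tz":0,"roll":0}]' &&  python3 -m handwheel '[{"tx":0,"ty":0,"tz":0.4,"roll":0},{"tx":0,"ty":0,"tz":0.3,"roll":0},{"tx":0,"ty":0,"tz":0,"roll":0}]'; python3 -c "
from h import *
o=ctrl.get_obs();print(o['tool_pos'],o['contact_force'],o['wrist_torque'])"
```

```text
t: 13.8
tool_pos: [0.5274, -0.3575, 0.1236]
tool_rot: [-2.808, -1.408, 0.001]
contact_force: [-2.1, 4.3, 2.2]
opening: 0.0157
grip_force: 40.2
t: 14.05
tool_pos: [0.5275, -0.3576, 0.1236]
tool_rot: [-2.808, -1.408, 0.001]
contact_force: [-2.9, 5.9, 3.8]
opening: 0.0153
grip_force: 40.5
[ 0.52750153 -0.3575788   0.12356139] [-2.87554844  5.88211148  3.80076122] [1.25208532 0.7594263  0.01777909]
```

Home on the collar at about 6 N. Now I'll turn by feel to test whether the button has latched.

```bash
cat > f.py <<'E'
from h import *
o=ctrl.get_obs();M=R.from_rotvec(o['tool_rot']).as_matrix();print('z',o['tool_pos'][2].round(4),'yaw',np.arctan2(M[1,0],M[0,0]).round(3),o['contact_force'].round(1),o['wrist_torque'].round(3))
E
python3 f.py; python3 -m handwheel '[{"tx":0,"ty":0,"tz":0,"roll":0.02},{"tx":0,"ty":0,"tz":0,"roll":0.02},{"tx":0,"ty":0,"tz":0,"roll":0.01}]' >/dev/null; python3 f.py;python3 -m handwheel '[{"tx":0,"ty":0,"tz":0,"roll":0.02},{"tx":0,"ty":0,"tz":0,"roll":0.02},{"tx":0,"ty":0,"tz":0,"roll":0}]'  >/dev/null; python3 f.py
```

```text
z 0.1236 yaw 0.93 [-2.9  5.9  3.8] [1.252 0.759 0.018]
z 0.1236 yaw 0.88 [-4.5  5.7  5.4] [1.429 0.873 0.276]
z 0.1236 yaw 0.839 [-2.1  6.1  2.8] [ 1.288  0.516 -0.078]
```

```bash
python3 f.py; python3 -m handwheel '[{"tx":0,"ty":0,"tz":0,"roll":0.02},{"tx":0,"ty":0,"tz":0,"roll":0.01},{"tx":0,"ty":0,"tz":0,"roll":0}]' >/dev/null; python3 f.py;python3 -m handwheel '[{"tx":0,"ty":0,"tz":0,"roll":0.02},{"tx":0,"ty":0,"tz":0,"roll":0.01},{"tx":0,"ty":0,"tz":0,"roll":0}]'  >/dev/null; python3 f.py; python3 -c "
from h import *
o=[shot(n) for n in('scene','side')]
im,d,K,T=o[1]
u,v=proj([.5275,-.3575,.09],K,T).astype(int); save('s2',cv2.resize(im[v-45:v+45,u-40:u+40],(640,600)[::1],interpolation=cv2.INTER_CUBIC))"
```

```text
z 0.1236 yaw 0.839 [-2.1  6.1  2.8] [ 1.288  0.516 -0.078]
z 0.1235 yaw 0.81 [-2.1  4.9  3.7] [1.126 0.591 0.046]
z 0.1235 yaw 0.78 [-1.9  4.9  3.4] [1.082 0.571 0.043]
```

View pics/s2.png

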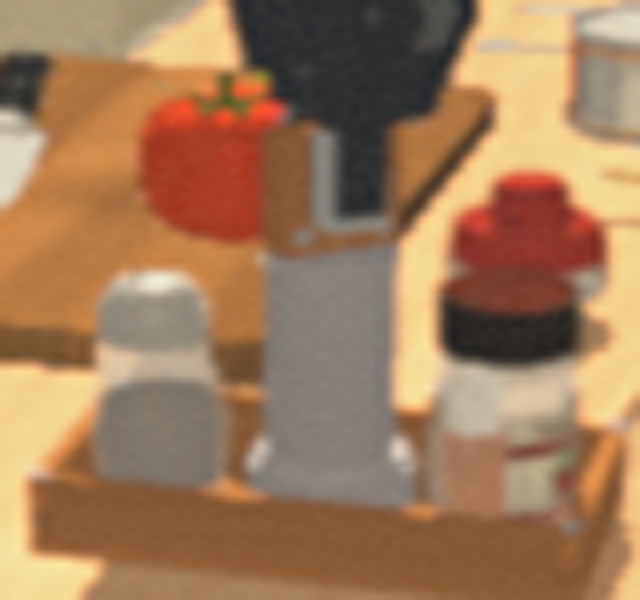

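The tube sits flush on the collar between the shaker and the jar, and the hole is hidden from this side. I'll feel a little farther for the stop.

```bash
for i in 1; do python3 -m handwheel '[{"tx":0,"ty":0,"tz":0,"roll":0.02},{"tx":0,"ty":0,"tz":0,"roll":0},{"tx":0,"ty":0,"tz":0,"roll":0}]' >/dev/null; python3 f.py;python3 -m handwheel '[{"tx":0,"ty":0,"tz":0,"roll":0.02},{"tx":0,"ty":0,"tz":0,"roll":0},{"tx":0,"ty":0,"tz":0,"roll":0}]'  >/dev/null; python3 f.py; done
```

```text
z 0.1235 yaw 0.76 [-3.2  5.8  3.1] [1.092 0.611 0.013]
z 0.1235 yaw 0.74 [-2.4  4.6  2.9] [1.101 0.576 0.011]
```

```bash
python3 -m handwheel '[{"tx":0,"ty":0,"tz":0,"roll":-0.03},{"tx":0,"ty":0,"tz":0,"roll":-0.03},{"tx":0,"ty":0,"tz":0,"roll":-0.03}]' >/dev/null; python3 f.py;python3 -m handwheel '[{"tx":0,"ty":0,"tz":0,"roll":-0.03},{"tx":0,"ty":0,"tz":0,"roll":-0.03},{"tx":0,"ty":0,"tz":0,"roll":-0.03}]'  >/dev/null; python3 f.py; 
python3 -m handwheel '[{"tx":0,"ty":0,"tz":0,"roll":-0.03},{"tx":0,"ty":0,"tz":0,"roll":-0.02}]' >/dev/null; python3 f.py;python3 -m handwheel '[{"tx":0,"ty":0,"tz":0,"roll":-0.03},{"tx":0,"ty":0,"tz":0,"roll":-0.02}]'  >/dev/null; python3 f.py
```

```text
z 0.1235 yaw 0.831 [-1.9  4.9  4. ] [ 1.236  0.489 -0.101]
z 0.1235 yaw 0.921 [-1.5  5.1  3.8] [ 1.177  0.538 -0.057]
z 0.1235 yaw 0.971 [-2.1  4.2  4. ] [ 1.113  0.559 -0.125]
z 0.1235 yaw 1.021 [-2.3  3.8  3.1] [0.943 0.563 0.025]
```

```bash
python3 -m handwheel '[{"tx":0,"ty":0,"tz":0,"roll":-0.02},{"tx":0,"ty":0,"tz":0,"roll":-0.01}]' >/dev/null; python3 f.py;python3 -m handwheel '[{"tx":0,"ty":0,"tz":0,"roll":-0.02},{"tx":0,"ty":0,"tz":0,"roll":-0.01}]'  >/dev/null; python3 f.py; 
python3 -m handwheel '[{"tx":0,"ty":0,"tz":0,"roll":-0.02},{"tx":0,"ty":0,"tz":0,"roll":-0.01}]' >/dev/null; python3 f.py;python3 -m handwheel '[{"tx":0,"ty":0,"tz":0,"roll":-0.02},{"tx":0,"ty":0,"tz":0,"roll":0}]'  >/dev/null; python3 f.py
```

```text
z 0.1235 yaw 1.051 [-2.5  4.5  4.3] [ 1.003  0.652 -0.114]
z 0.1235 yaw 1.08 [-1.8  5.2  4.6] [ 1.057  0.646 -0.071]
z 0.1235 yaw 1.11 [-2.1  4.5  5.1] [ 1.056  0.607 -0.112]
z 0.1235 yaw 1.13 [-2.2  4.3  4.2] [ 1.11   0.616 -0.028]
```

There was no stop between 0.74 and 1.13, so it is not latched. The wrist camera should see the tube's hole from its own side, so I'll read the brightness there numerically.

Run:
```python
from h import *
im,d,K,T=shot('wrist'); np.savez('/tmp/w4',im=im,d=d,K=K,T=T); save('w4',im)
o=ctrl.get_obs(); M=R.from_rotvec(o['tool_rot']).as_matrix(); c=o['tool_pos']; yaw=np.arctan2(M[1,0],M[0,0])
for r,z in((.02,.0515),(.02,.0695),(.02,.0605),(.0235,.034),(.02,.1)): print(z,proj([c[0]+r*np.cos(yaw),c[1]+r*np.sin(yaw),z],K,T).round(1))
u,v=proj([c[0]+.02*np.cos(yaw),c[1]+.02*np.sin(yaw),.0605],K,T).round().astype(int)
g=cv2.cvtColor(im,cv2.COLOR_RGB2GRAY)
print(u,v); print('\n'.join(' '.join('%3d'%x for x in row) for row in g[v-14:v+20,u-20:u+21]))
```

```text
0.0515 [276.6 201. ]
0.0695 [276.6 208.5]
0.0605 [276.6 204.6]
0.034 [276.6 190.6]
0.1 [276.7 224.3]
277 205
108 109 114 116 114 113 111 110 112 115 116 116 118 118 120 119 118 120 120 119 120 117 120 120 122 118 116 114 112 110 114 129 153 167 168 159 144 129 114 110 112
114 113 111 114 112 111 110 113 116 118 118 120 119 118 116 119 118 119 118 119 118 118 119 116 118 119 120 120 120 116 113 121 139 158 164 163 163 155 141 124 112
113 113 111 110 109 112 117 117 118 118 119 119 119 118 117 118 116 117 118 116 114 116 116 117 118 118 118 118 117 118 122 130 136 139 135 136 152 169 165 145 124
112 110 111 114 112 120 119 120 118 119 118 117 116 117 114 110 111 110 108 107 109 108 110 111 112 115 113 113 118 118 124 143 154 149 136 124 133 159 172 163 142
111 112 112 115 118 121 119 120 116 117 116 112 109 108 106 106 103 104 106 102 105 105 105 104 105 105 107 107 110 112 118 130 152 165 161 140 130 149 171 177 163
111 110 113 116 120 119 120 117 115 113 110 105 102 105 100 102 103 101 101 103 104 103 103 102 102 101 105 101 103 106 109 115 133 160 178 166 146 139 156 172 174
113 112
[... 3884 characters left out ...]
 105 103 102 103 105 102 107 103 104 102 102
102 102 101 103 106 102 104 105 103 105 103 103 104 101 103 103 104 102 102 104 104 105 103 103 106  99 103 102 101 103 103 103 103 104 103 104 104 103 104 104 103
102 103 101 103 106 105 103 104 106 105 106 104 104 105 102 104 102 103 102 102 105 101 104 102 106 103 102 103 104 104 101 102 103 104 103 101 103 103 103 103 103
104 104 105 101 103 106 104 106 105 104 104 105 104 101 105 101 105 103 103 103 103 103 104 102 103 100 104 104 102 104 106 104 104 104 102 105 102 103 104 102 101
105 105 104 103 102 102 105 102 104 105 105 103 104 102 104 102 104 103 104 105 104 103 107 103 102 103 102 102 103 106 107 104 105 103 103 104 102 103 104 103 101
```

Run:
```python
from h import *
z=np.load('/tmp/w4.npz'); P=cloud(z['d'],z['K'],z['T']); c=np.array([.5275,-.3576])
r=np.hypot(P[...,0]-c[0],P[...,1]-c[1])
print((r[196:212,268:286]*1000).round(0).astype(int)); print(z['im'][204,277],z['im'][215,277])
w=np.load('/tmp/w2.npz'); P=cloud(w['d'],w['K'],w['T']); r=np.hypot(P[...,0]-.5278,P[...,1]+.3576)
print('button',w['im'][311,287],w['im'][311,275],w['im'][300:320,278:294,1],(r[300:320,278:294]*1000).round(0).astype(int))
```

```text
[[21 20 21 21 20 21 20 21 21 21 21 21 21 21 21 21 21 21]
 [20 21 21 21 21 21 21 21 21 21 21 21 21 21 21 21 21 21]
 [21 20 21 21 21 21 21 20 21 21 21 21 21 21 21 21 21 21]
 [20 21 21 21 21 21 21 21 21 21 21 21 21 21 21 21 21 21]
 [20 20 21 21 21 21 21 21 21 22 22 22 21 21 21 21 21 21]
 [20 21 20 20 20 20 20 22 22 22 22 22 22 22 20 21 21 21]
 [20 20 21 20 19 19 21 21 22 21 21 21 21 21 20 20 20 21]
 [21 20 20 19 18 19 20 21 21 21 21 21 21 21 21 19 21 21]
 [21 20 20 19 18 18 20 20 20 20 20 20 20 20 20 18 20 21]
 [20 20 20 19 17 17 20 20 20 20 20 20 20 20 19 18 20 21]
 [20 20 20 19 17 17 19 19 19 20 20 20 19 19 19 17 20 21]
 [20 20 21 19 17 17 18 19 19 19 19 19 19 19 19 17 20 21]
 [20 20 20 19 21 21 21 21 21 21 21 21 21 21 21 21 20 21]
 [21 21 21 21 21 20 21 21 21 21 21 21 21 21 21 21 21 21]
 [20 20 20 21 21 21 21 21 21 21 21 21 21 21 21 21 21 21]
 [21 20 21 21 21 21 21 21 20 20 21 21 21 21 21 21 21 21]]
[59 59 57] [106 102  94]
button [55 54 51] [94 89 84] [[ 91  90  94  93  90  92  95  90  92  91  95 114 143 162 170 173]
 [ 92  88  93  90  93  94  92  90  90  91  92  99 117 138 161 171]
[... 1528 characters left out ...]
16 16 17 21 21 22 22 22 16 16 16 16]
 [17 16 17 16 16 17 17 20 21 22 22 22 16 16 16 16]
 [16 17 17 17 17 17 20 21 20 22 22 21 21 17 17 16]
 [16 17 17 16 16 17 19 20 20 21 21 21 20 17 16 16]
 [17 17 17 17 16 16 20 20 20 20 20 19 16 16 16 16]
 [17 16 17 17 16 17 18 19 18 20 20 20 15 17 16 16]
 [16 16 17 17 16 17 18 18 18 19 19 20 17 17 16 16]
 [17 17 17 16 16 17 18 18 18 18 19 19 17 16 16 16]
 [18 16 16 16 16 17 17 18 18 18 18 18 17 16 16 16]
 [17 16 17 17 18 16 17 18 17 17 18 17 17 17 16 17]
 [17 17 17 17 16 17 16 17 17 18 18 17 17 17 16 17]
 [17 17 17 16 17 16 16 17 17 17 17 16 16 16 17 17]
 [16 16 16 17 16 16 17 17 17 16 17 17 16 17 16 17]
 [17 16 17 17 17 17 17 17 16 17 17 17 17 17 16 17]]
```

The depth shows the sloped nose standing at radius 19–22 mm inside the hole, against 20 mm for the tube's surface. That matches the free button seen earlier, so it has popped out at yaw of about 1.13. I'll release and retreat.

```bash
python3 -m handwheel '[{"tx":0,"ty":0,"tz":-0.5,"roll":0},{"tx":0,"ty":0,"tz":0,"roll":0},{"tx":0,"ty":0,"tz":0,"roll":0},{"tx":0,"ty":0,"tz":0,"roll":0},{"tx":0,"ty":0,"tz":0,"roll":0},{"tx":0,"ty":0,"tz":0,"roll":0}]' 40 && python3 -m handwheel '[{"tx":0,"ty":0,"tz":-5,"roll":0},{"tx":0,"ty":0,"tz":-10,"roll":0},{"tx":0,"ty":0,"tz":-20,"roll":0},{"tx":0,"ty":0,"tz":-25,"roll":0},{"tx":0,"ty":0,"tz":-20,"roll":0},{"tx":0,"ty":0,"tz":-10,"roll":0},{"tx":0,"ty":0,"tz":0,"roll":0},{"tx":0,"ty":0,"tz":0,"roll":0}]'
python3 -m handwheel '[{"tx":25,"ty":0,"tz":0,"roll":0},{"tx":25,"ty":0,"tz":0,"roll":0},{"tx":25,"ty":0,"tz":0,"roll":0},{"tx":20,"ty":0,"tz":0,"roll":0},{"tx":0,"ty":0,"tz":0,"roll":0},{"tx":0,"ty":0,"tz":0,"roll":0}]'
python3 - <<'E'
from h import *
im,d,K,T=shot('wrist'); P=cloud(d,K,T); r=np.hypot(P[...,0]-.5275,P[...,1]+.3576)
u,v=proj([.5275+.02*np.cos(1.13),-.3576+.02*np.sin(1.13),.06],K,T).round().astype(int); print(u,v)
print((r[v-12:v+12,u-10:u+11]*1000).round(0).astype(int))
a=cv2.resize(im[v-60:v+90,u-80:u+80],(400,375))
im,d,K,T=shot('scene'); P=cloud(d,K,T); q=P[(np.hypot(P[...,0]-.5275,P[...,1]+.3576)<.03)]; print('top z',np.percentile(q[:,2],99))
u,v=proj([.5275,-.3576,.09],K,T).astype(int); save('fin',np.hstack([a,cv2.resize(im[v-50:v+50,u-53:u+53],(400,375))]))
E
```

```text
t: 17.7
tool_pos: [0.5276, -0.3579, 0.123]
tool_rot: [2.653, 1.681, -0.0]
contact_force: [0.4, 0.2, 0.5]
opening: 0.04
grip_force: 0.0
t: 18.37
tool_pos: [0.5278, -0.3578, 0.2138]
tool_rot: [2.652, 1.681, 0.001]
contact_force: [-0.6, 1.1, -0.9]
opening: 0.0404
grip_force: 0.0
t: 18.87
tool_pos: [0.5676, -0.2707, 0.2109]
tool_rot: [-2.65, -1.683, 0.003]
contact_force: [-0.9, -0.7, -0.1]
opening: 0.0401
grip_force: 0.0
278 263
[[ 24  24  24  23  23  24  22  23  22  23  22  23  23  22  23  23  23  24
   23  24  24]
 [ 24  24  23  22  22  22  22  21  21  21  22  21  21  22  22  22  22  23
   23  24  25]
 [ 23  23  22  21  21  20  20  21  21  20  21  21  21  21  21  21  21  21
   22  22  23]
 [ 22  22  21  20  20  20  20  21  20  20  21  21  22  21  20  21  22  21
   21  21  22]
 [ 20  20  20  19  20  20  20  21  21  21  20  20  21  21  21  21  21  21
   21  21  21]
 [ 20  20  20  20  21  20  20  20  21  21  21  21  21  21  21  21  21  21
   21  21  21]
 [ 20  21  20  20  20  20  21  20  20  21  21  21  21  21  21  21  21  21
   21  21  22]
 [ 20  20  20  19  20  20  20  21  21  21  21  2
[... 790 characters left out ...]
  18  18  19  18  18  18  19  22  21
   21  21  21]
 [ 20  20  21  20  20  20  21  21  21  21  21  21  21  21  21  21  21  21
   22  21  22]
 [ 21  21  20  20  20  20  20  21  21  20  21  22  20  21  21  21  21  22
   21  21  21]
 [ 19  20  20  20  20  21  21  20  20  20  21  20  20  21  21  21  22  22
   21  21  21]
 [ 20  20  20  20  20  21  21  20  21  22  21  21  21  21  22  21  21  21
   21  21  21]
 [ 20  20  20  20  20  21  21  21  20  21  21  21  21  21  22  21  21  21
   21  21  21]
 [ 20  20  20  20  21  21  21  21  21  21  22  21  21  20  21  21  21  21
   21  22  21]
 [ 20  20  21  20  21  21  21  20  20  21  21  21  21  21  21  21  21  21
   21  21  21]]
top z 0.5007355355476909
```

View pics/fin.png

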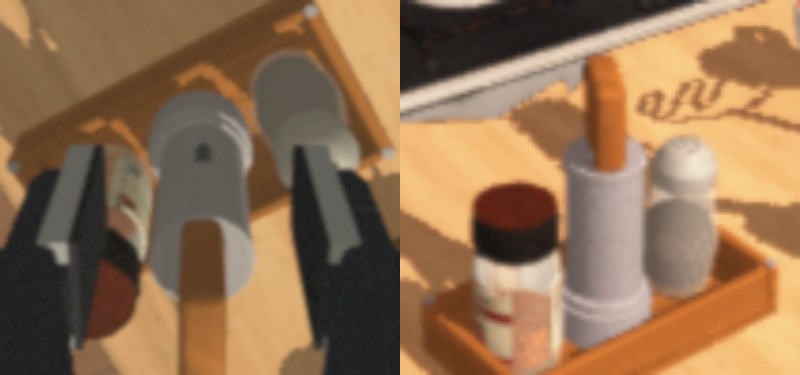

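The handle stands upright on the collar, with the dark nose showing through the hole at (203,152) and proud of the tube. The shaker and jar are standing, and the robot is clear.

```bash
python3 -c "
from station import ctrl; print(ctrl.finish_job())"
```

```text
the job is handed in; nothing more can be done
None
```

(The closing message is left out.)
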